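Set the spray-glazing air valve to half open inside its dust box

TASK

Get the air line ready for spray glazing: fold both flaps of the plywood dust box right back, past upright, so that they stay open, then turn the black lever of the ball valve inside to half open, midway between across the pipe (shut) and along it (open). Leave the flaps open and do not disturb the cup, bowl, jar and brush standing around the box.

Things in the scene. Friction and masses are not known exactly. Their poses are not given: they have to be found in the camera images.
- box: open-topped plywood dust box fixed to the bench, 330 long (x) by 270 wide (y) by 95 high, walls 10 thick, covered at the start by two flaps. Origin: centre of its underside; x along its length, y across (its left), z up.
- flap_left (a joint): angle in rad of the flap hinged on the top edge of the box's +y wall: 0 shut (level), 1.57 upright, 2.4 fully folded back on its stop. A plywood plate 330 by 133, 8 thick, about 0.2 kg, on a free hinge: it falls shut if let go before upright and falls slowly open if let go past it.
- flap_right (a joint): the same for the flap hinged on the box's -y wall, swinging the other way; 0 shut, 1.57 upright, 2.4 fully folded back.
- flap_left_knob (a point): centre of the left flap's dark wooden ball knob, 30 in diameter, on a 12 thick stem on the flap's upper face: 34 above that face, 116 from the hinge line, 70 from the middle of the flap's length towards the box's -x end; at the start 137 above the bench. Frame turns with the flap; x along the hinge.
- flap_right_knob (a point): centre of the right flap's ball knob, made and placed like the left one but 70 from the middle towards the box's +x end.
- flap_left_hinge (a point): middle of the left flap's hinge line (which runs along the box's x), 95 above the bench, level with the box's rim.
- flap_right_hinge (a point): middle of the right flap's hinge line, 95 above the bench.
- valve: brass ball valve (44 across, 88 long) on a level steel pipe, 22 thick, that runs along the box's length through both end walls. Origin: on the lever's upright pivot axis, 8 above the bench; pipe along its x, centred 30 above the origin; axes parallel to the box's. A steel plate under the lever has three 60 long spokes with studs: shut, half, open.
- lever (a joint): angle in rad of the valve lever about its upright pivot: 0 shut (points to the valve's +y, across the pipe), 0.785 half open (over the middle stud), 1.57 open (points to the valve's +x, along the pipe). It turns clockwise seen from above as it opens, is stiff (about 0.22 N m) and stays where it is left.
- lever_grip (a point): middle of the lever's black plastic grip, 85 from the pivot axis, 74 above the bench; the grip is a bar 76 long (to 116 from the pivot), 16 wide and 20 high, radial. The frame turns with the lever; y points from the pivot along the lever.
- cup: loose celadon cup, 84 across the rim, 90 high, a bystander; origin at the centre of its foot.
- bowl: loose white bowl, 110 across the rim, 60 high, a bystander; origin at the centre of its foot.
- jar: loose closed glaze jar, 70 across, 100 high, a bystander; origin at the centre of its foot.
- brush: loose brush lying on the bench, a bystander; lies along its own x.

How it is judged (in metres and radians):
On the way, in this order (a step that is already met when the one before it is completed fails the run):
1. both flaps are folded back past upright (value of joint each of flap_left, flap_right above 1.9 rad), for 0.2 s.
2. the lever stands at half open (value of joint lever between 0.665 and 0.905 rad), for 0.2 s.
At the end, for the whole second after the job is handed in: Both flaps are folded back by more than 1.9 rad (109 degrees) and the lever rests within 0.12 rad (7 degrees) of half open (0.785 rad) (all of step 1 and all of step 2 and velocity of joint lever between -0.05 and 0.05 rad/s); the robot touches nothing.
It fails at once if the cup is pushed more than 40 mm from its place (distance of cup from where it was at the start of the episode above 0.04 m).
It fails at once if the bowl is pushed more than 40 mm from its place (distance of bowl from where it was at the start of the episode above 0.04 m).
It fails at once if the jar is pushed more than 40 mm from its place (distance of jar from where it was at the start of the episode above 0.04 m).
It fails at once if the brush is pushed more than 40 mm from its place (distance of brush from where it was at the start of the episode above 0.04 m).
It also fails if it takes over 61 s, if anything falls off the work surface, if the arm or the gripper's body presses on something with over 40 N, if the wrist force passes 120 N, or if a joint passes its speed limit or range.

ROBOT

A 6-joint arm with a two-finger parallel gripper is mounted at the origin on the work surface. World frame = base frame: x ahead of the robot, y to its left, z up, the work surface at z = 0. Lengths are in mm, angles in rad, forces in N, time in s.
With the tool pointing down it reaches from about 350 to 775 mm from the base axis. Payload 7.3 kg.
Tool frame: the origin (TCP) lies on the centre line of the jaws, within the pads' length; the fingertips stand 14 mm ahead of it and the grasp point (between the pads) lies 5 mm behind it; z points along the fingers, y is the line along which they close (so a half turn about z gives the same grasp; the last joint's range is limited). The gripper opens to 92 mm and grips with 3 to 60 N. Pads are 19 mm wide; open, the fingers measure 130 mm over their backs; the gripper's body (75 mm by 190 mm) begins 47 mm behind the grasp point.
Start: joints at [-1.385, 0.342, 1.524, -0, 1.275, -0.146], TCP at [171.039, -496.379, 210.841] pointing down, gripper open.
Joint ranges: [-2.53, 2.53], [-0.77, 2.02], [0.04, 2.7], [-1, 4.14], [0.28, 2.66], [-3.11, 3.11]. Speed limits (rad/s): [2.57, 2.57, 3.14, 3.14, 3.14, 3.14].

INTERFACE

Orientations are given as [roll, pitch, yaw] about the fixed x, y, z axes, in that order (R = Rz(yaw) Ry(pitch) Rx(roll)).
In Python, from plant import get_obs, capture, bot, spot_in, trace, pinpoint gives the robot as it stands.
- The arm moves only by the tool play_rows, never from a script. Its argument "rows" is a list of rows, each a list of 2 entries, a list of its own where there are three numbers: the shift along the world's x, y, z in units of 3 cm (1.0 is 3 cm), then the turn, a rotation vector about the world's x, y, z in units of 8 degrees (1.0 is 8 degrees). A call has 1 to 12 rows; each row shifts and turns the commanded pose from where the row before left it; what a row does not reach is not made up. A row lasts 1/8 s, in which the tool goes at most 62.5 mm and 10.7 degrees, less where a joint would pass 70% of its speed; a pose out of reach is approached as far as the arm can. A call with a number of a shift or a turn outside -1 to 1 is refused whole. A call with a gripper value outside its range is refused whole. "hand" is the opening, from -1 (shut) to 1 (fully open), set as the call begins (left out, the last holds). The fingers move at their own pace and stop on an object; the grip force is fixed at half the most. Time passes only in rows, so rows that do not move let the fingers close. It gives the time, the measured TCP pose, the force, the opening and the grip force at its end, in the units of the state.
- get_obs(): the state, without advancing time (a new reading comes with each control period).
- capture(name): name is "side" or "top" or "wrist"; returns a dict with "frame" (480x640x3 uint8, red, green, blue), "fov_y" (degrees; the focal length in pixels is half the picture's height over the tangent of half this angle, whatever the lens; pixels are square), "cx", "cy" (the principal point, pixels), "rvec" (rotation vector, rad) and "tvec" (3), from world to camera coordinates, as OpenCV has them; the wrist camera has in their place "hand_eye" (4x4, takes a point from camera to tool coordinates, whose origin is the TCP and whose axes are the flange's). Camera axes: x right, y down, z forward; pixel columns grow to the right and rows downward; lengths in mm; the calibration is good to about 2 mm. A picture is of the moment at which its call begins: read the wrist's pose just before it. There is no depth.
- bot.close_job(): hands the job in; it is judged then, once.
Trained networks look in the newest picture that a camera, given by its name, has taken for a name from the list of things; names that differ only in an ending like _2 or _b are one class to them, and where a whole thing is asked for, a point or a joint stands for the part that bears it (a point fixed in the world has none). Each returns a list of dicts, best first, with "p" (0 to 1); they miss things now and then, are a little off and sometimes report something else, mostly with a low value. They report only what shows in the picture. A call takes as long as a camera call.
- spot_in(query, camera): "at" ([row, column] in pixels, amid what is visible of it).
- trace(query, camera): "mask" (480x640 bool, what is visible of it) and "at" ([row, column] in pixels, amid what is visible of it).
- pinpoint(query, camera): "at" ([row, column] in pixels: a listed point, or the origin of a listed thing).
The state is a dict: "time": time; "joint_positions": joint angles; "dq": joint speeds; "tau": joint torques, N m; "tool_pos": TCP position; "tcp_rot": TCP orientation; "contact_force": force on the tool from outside, world axes, zero at the start; "moment": the same for the moment, N m; "grip_width": finger opening in mm; "finger_force": force on a finger pad.
Only numpy, scipy, OpenCV 4.12 (cv2) and the standard library are available. Lean on these libraries where they do the work, as an engineer would, in place of code of your own. Each camera call takes 0.05 s, during which the arm holds its last target. There are 200 camera calls.

## Working session

There is one attempt and no reset: what is moved stays moved. The work goes in short steps, Python scripts to look and compute and a tool call to move; the robot and the scene stay as the last step left them, time stands still between calls to the robot, and variables do not carry over. Pictures are saved under pics/ and viewed, at most 10 in all, crops included, and the job is handed in when it is done.

Besides the shell and the picture viewer there is one more tool, called after "Call:" as name([rows], argument=value, ...), one row to a line, values as JSON. play_rows: Moves the arm, as the interface text tells. Shifts and turns lie within -1 to 1; 1 stands for 3 cm of shift or 8 degrees of turn. Its arguments: {"type":"object","properties":{"rows":{"type":"array"},"hand":{"type":"number"}},"required":["rows"]}

```bash
mkdir -p pics; cat > h.py <<'E'
import numpy as np, cv2
from plant import get_obs, capture, bot, spot_in, trace, pinpoint
def K(c):
    f=240/np.tan(np.radians(c['fov_y'])/2); return np.array([[f,0,c['cx']],[0,f,c['cy']],[0,0,1.]])
def ray(c,at):
    R=cv2.Rodrigues(np.array(c['rvec'],float))[0]; t=np.array(c['tvec'],float).ravel()
    d=R.T@np.linalg.inv(K(c))@[at[1],at[0],1.]; return -R.T@t,d/np.linalg.norm(d)
def atz(c,at,z):
    o,d=ray(c,at); return o+d*(z-o[2])/d[2]
def tri(rs):
    A=sum(np.eye(3)-np.outer(d,d) for o,d in rs); b=sum((np.eye(3)-np.outer(d,d))@o for o,d in rs)
    return np.linalg.solve(A,b)
E
python3 - <<'E'
from h import *
np.set_printoptions(precision=1,suppress=True)
o=get_obs(); print(o['time'],o['tool_pos'],o['tcp_rot'],o['grip_width'])
C={n:capture(n) for n in('side','top')}
for n in C: cv2.imwrite(f'pics/{n}0.png',C[n]['frame'][...,::-1]); print(n,ray(C[n],(240,320)))
for q in ['flap_left_knob','flap_right_knob','flap_left_hinge','flap_right_hinge','box','valve','cup','bowl','jar','brush']:
    r={n:pinpoint(q,n)[:1] for n in C}
    s=[(n,np.round(x[0]['at'],0),round(x[0]['p'],2), atz(C[n],x[0]['at'],137 if 'knob' in q else 95 if 'hinge' in q else 0)) for n,x in r.items() if x]
    print(q,s, tri([ray(C[n],r[n][0]['at']) for n in C]) if len(s)==2 else '')
E
```

```text
0.0 [ 170.9 -495.9  210.2] [-3.1 -0.   0.3] 91.72438885954674
side (array([406. , 829.6, 948.2]), array([ 0.1, -0.7, -0.7]))
top (array([ 468.6,   31.8, 1291.9]), array([ 0., -0., -1.]))
flap_left_knob [('side', array([242., 362.]), 0.95, array([432.4,  31. , 137. ])), ('top', array([282., 318.]), 0.86, array([432.3,  25.5, 137. ]))] [432.4  25.5 131.5]
flap_right_knob [('side', array([218., 310.]), 0.73, array([568.7, -35.1, 137. ])), ('top', array([218., 343.]), 0.81, array([564.8, -25.2, 137. ]))] [565.3 -24.6 146.9]
flap_left_hinge [('side', array([280., 317.]), 0.67, array([525.7, 130.6,  95. ])), ('top', array([236., 262.]), 0.66, array([527.7, 145.1,  95. ]))] [525.2 143.4 110.5]
flap_right_hinge [('side', array([205., 350.]), 0.56, array([ 476.2, -147.6,   95. ])), ('top', array([259., 390.]), 0.95, array([ 482.4, -126.3,   95. ]))] [ 478.3 -123.9  115.5]
box [('side', array([265., 333.]), 0.68, array([505.5,  -4.3,  -0. ])), ('top', array([255., 326.]), 0.78, array([490.4,   6.7,   0. ]))] [497.1   7.7  14.3]
valve [] 
cup [('side', array([382., 352.]), 0.55, array([421.9, 325.7,   0. ])), ('top', array([282., 177.]), 0.84, array([425.8, 344.2,   0. ]))] [424.  338.4  23.4]
bowl [('side', array([197., 402.]), 0.62, array([ 327.7, -311.2,    0. ])), ('top', array([334., 462.]), 0.61, array([ 315.5, -305.2,    0. ]))] [ 322.4 -302.7    8. ]
jar [('side', array([383., 277.]), 0.75, array([582.3, 351.3,  -0. ])), ('top', array([220., 178.]), 0.82, array([567.3, 346.7,   0. ]))] [575.2 348.8  -3.5]
brush [('side', array([184., 354.]), 0.57, array([ 482.5, -356.7,   -0. ])), ('top', array([257., 484.]), 0.9, array([ 489.8, -354.3,    0. ]))] [ 486.  -354.     1.9]
```

```bash
python3 -c "
import cv2,numpy as np
a=cv2.imread('pics/side0.png');b=cv2.imread('pics/top0.png')
cv2.imwrite('pics/both.png',np.vstack([a,b])[:, :]) if 0 else cv2.imwrite('pics/both.png',cv2.resize(np.hstack([a,b]),(800,300)))"
```

```text
(no output)
```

View pics/top0.png

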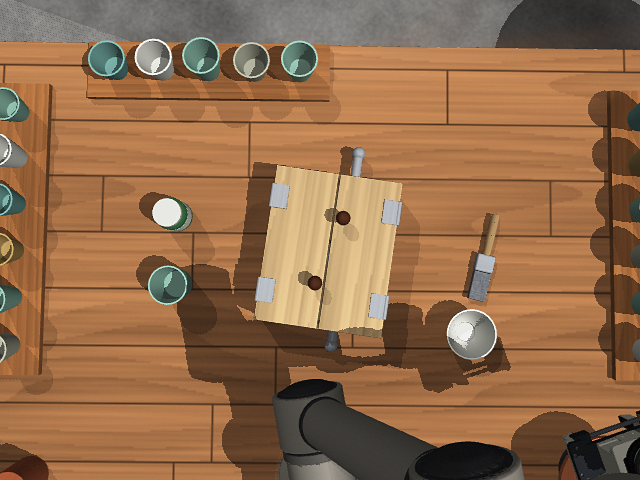

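View pics/side0.png

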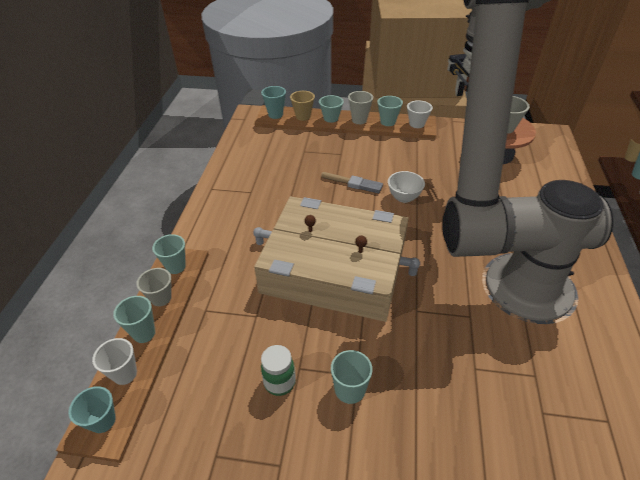

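The top view shows the shut box with yaw of about -0.13. Its corners are near (277,165), (402,183), (380,336) and (256,320), and the knobs are at (343,218) and (315,283). The side view agrees. Next I refine the box pose.

```bash
python3 - <<'E'
from h import *
from scipy.optimize import least_squares
np.set_printoptions(precision=3,suppress=True)
o=get_obs(); print(o['time'],o['tool_pos'],o['tcp_rot'])
C={n:capture(n) for n in('side','top')}
L={'flap_left_knob':(-70,19,137),'flap_right_knob':(70,-19,137)}
obs=[]
for q in L:
    for n in C:
        r=trace(q,n); p=pinpoint(q,n)
        print(q,n,[np.round(r[0]['at']),r[0]['p'],r[0]['mask'].sum()] if r else None,p[0]['at'] if p else None)
        if n=='top': obs.append((n,L[q],p[0]['at'],2))
        else: obs.append((n,L[q],p[0]['at'],2))
for l,at in {(165,135,103):(165,277),(165,-135,103):(183,402),(-165,-135,103):(336,380),(-165,135,103):(320,256)}.items(): obs.append(('top',l,at,1))
def pr(c,p): return cv2.projectPoints(np.array([p],float),np.array(c['rvec'],float),np.array(c['tvec'],float),K(c),None)[0].ravel()[::-1]
def W(v,l): c,s=np.cos(v[2]),np.sin(v[2]); return [v[0]+c*l[0]-s*l[1],v[1]+s*l[0]+c*l[1],l[2]]
f=lambda v:np.concatenate([(pr(C[n],W(v,l))-at)*w for n,l,at,w in obs])
s=least_squares(f,[497,7,-.13],loss='soft_l1',x_scale=[1,1,.01]); print(s.x,s.fun.reshape(-1,2))
for q in L: print(q,np.array(W(s.x,L[q])),tri([ray(C[n],at) for n,l,at,w in obs if l==L[q]]))
E
```

```text
1.1 [ 171.041 -496.383  210.837] [3.142 0.    0.332]
flap_left_knob side [array([263., 334.]), 0.68, np.int64(5946)] NoneTraceback (most recent call last):
  File "<stdin>", line 13, in <module>
IndexError: list index out of range
```

```bash
python3 - <<'E'
from h import *
from scipy.optimize import least_squares
np.set_printoptions(precision=3,suppress=True)
C={n:capture(n) for n in('side','top')}
def blob(n,at):
    f=C[n]['frame'].astype(int); r,c=at; w=f[r-14:r+15,c-14:c+15]
    m=(w.sum(2)<150)&(w[...,0]-w[...,2]>8); m=m.astype(np.uint8)
    k,lab,st,ce=cv2.connectedComponentsWithStats(m); i=1+np.argmax(st[1:,4]); print(n,at,st[i]); return ce[i][1]+r-14,ce[i][0]+c-14
A=(-70,19,137);B=(70,-19,137)
obs=[('side',A,blob('side',(242,362)),2),('top',A,blob('top',(282,315)),2),('side',B,blob('side',(220,310)),2),('top',B,blob('top',(218,343)),2)]
for l,at in {(165,135,103):(165,277),(165,-135,103):(183,402),(-165,-135,103):(336,380),(-165,135,103):(320,256)}.items(): obs.append(('top',l,at,1))
def pr(c,p): return cv2.projectPoints(np.array([p],float),np.array(c['rvec'],float),np.array(c['tvec'],float),K(c),None)[0].ravel()[::-1]
def W(v,l): c,s=np.cos(v[2]),np.sin(v[2]); return [v[0]+c*l[0]-s*l[1],v[1]+s*l[0]+c*l[1],l[2]]
f=lambda v:np.concatenate([(pr(C[n],W(v,l))-at)*w for n,l,at,w in obs])
s=least_squares(f,[497,7,-.13],loss='soft_l1',x_scale=[1,1,.01]); print(s.x,s.fun.reshape(-1,2))
for q in (A,B): print(np.array(W(s.x,q)),tri([ray(C[n],at) for n,l,at,w in obs if l==q]))
E
```

```text
side (242, 362) [ 8 11 11 14 80]
top (282, 315) [  7   8  14  14 119]
side (220, 310) [ 9 13 10 13 72]
top (218, 343) [  7   7  14  14 116]
[499.177   5.017  -0.133] [[-4.444  1.973]
 [ 0.021 -0.256]
 [-4.26   1.061]
 [-0.975 -0.253]
 [-0.926 -1.277]
 [-0.789 -0.298]
 [ 1.548  0.477]
 [-0.914 -3.444]]
[432.312  33.125 137.   ] [433.196  32.947 128.987]
[566.043 -23.091 137.   ] [566.709 -23.633 128.952]
```

Call:
play_rows([
  [[0.8, 0.98, 0], [0, 0, 0.99]],
  [[0.8, 0.98, 0], [0, 0, 0.99]],
  [[0.8, 0.98, 0], [0, 0, 0.99]],
  [[0.8, 0.98, 0], [0, 0, 0.99]],
  [[0.8, 0.98, 0], [0, 0, 0.99]],
  [[0.8, 0.98, 0], [0, 0, 0.99]],
  [[0.8, 0.98, 0], [0, 0, 0.99]],
  [[0.8, 0.98, 0], [0, 0, 0.99]],
  [[0.8, 0.98, 0], [0, 0, 0]],
  [[0.8, 0.98, 0], [0, 0, 0]],
  [[0.8, 0.98, 0], [0, 0, 0]],
  [[0.8, 0.98, 0], [0, 0, 0]],
], hand=1)

```text
time: 2.9
tool_pos: [459.8, -142.6, 211.0]
tcp_rot: [3.141, 0.0, 1.438]
contact_force: [0.1, -0.8, -0.0]
grip_width: 92.1
finger_force: 0.0
```

Call:
play_rows([
  [[0.9, 1, 0], [0, 0, 0]],
  [[0.9, 1, 0], [0, 0, 0]],
  [[0.9, 1, 0], [0, 0, 0]],
  [[0.86, 1, 0], [0, 0, 0]],
  [[0, 0, -0.9], [0, 0, 0]],
  [[0, 0, -0.9], [0, 0, 0]],
  [[0, 0, -0.83], [0, 0, 0]],
  [[0, 0, 0], [0, 0, 0]],
])

```text
time: 3.9
tool_pos: [564.6, -23.3, 130.2]
tcp_rot: [-3.137, -0.0, 1.438]
contact_force: [-0.1, 0.2, 0.9]
grip_width: 91.9
finger_force: 0.0
```

Call:
play_rows([
  [[0, 0, 0], [0, 0, 0]],
  [[0, 0, 0], [0, 0, 0]],
  [[0, 0, 0], [0, 0, 0]],
  [[0, 0, 0], [0, 0, 0]],
  [[0, 0, 0], [0, 0, 0]],
  [[0, 0, 0], [0, 0, 0]],
], hand=-1)

```text
time: 4.65
tool_pos: [565.8, -23.6, 131.9]
tcp_rot: [3.142, 0.0, 1.438]
contact_force: [1.1, 0.9, 0.5]
grip_width: 36.4
finger_force: 0.0
```

```bash
python3 -c "
import numpy as np
th=np.linspace(0,2.05,13);p=.3474+th;d=np.diff(np.c_[-123.4*np.cos(p),123.4*np.sin(p)],axis=0)/30
for n,u in(('R',(-.1326,-.991)),('L',(.1326,.991))): print(n,[[[round(a*u[0],2),round(a*u[1],2),round(z,2)],[0,0,0]] for a,z in d])"
```

```text
R [[[np.float64(-0.04), np.float64(-0.29), np.float64(0.64)], [0, 0, 0]], [[np.float64(-0.05), np.float64(-0.39), np.float64(0.58)], [0, 0, 0]], [[np.float64(-0.07), np.float64(-0.49), np.float64(0.5)], [0, 0, 0]], [[np.float64(-0.08), np.float64(-0.56), np.float64(0.41)], [0, 0, 0]], [[np.float64(-0.08), np.float64(-0.62), np.float64(0.31)], [0, 0, 0]], [[np.float64(-0.09), np.float64(-0.67), np.float64(0.2)], [0, 0, 0]], [[np.float64(-0.09), np.float64(-0.69), np.float64(0.08)], [0, 0, 0]], [[np.float64(-0.09), np.float64(-0.69), np.float64(-0.04)], [0, 0, 0]], [[np.float64(-0.09), np.float64(-0.68), np.float64(-0.16)], [0, 0, 0]], [[np.float64(-0.09), np.float64(-0.64), np.float64(-0.27)], [0, 0, 0]], [[np.float64(-0.08), np.float64(-0.59), np.float64(-0.38)], [0, 0, 0]], [[np.float64(-0.07), np.float64(-0.51), np.float64(-0.47)], [0, 0, 0]]]
L [[[np.float64(0.04), np.float64(0.29), np.float64(0.64)], [0, 0, 0]], [[np.float64(0.05), np.float64(0.39), np.float64(0.58)], [0, 0, 0]], [[np.float64(0.07), np.float64(0.49), np.float64(0.5)], [0, 0, 0]], [[np.float64(0.08), np.float64(0.56), np.float64(0.41)], [0, 0, 0]], [[np.float64(0.08), np.float64(0.62), np.float64(0.31)], [0, 0, 0]], [[np.float64(0.09), np.float64(0.67), np.float64(0.2)], [0, 0, 0]], [[np.float64(0.09), np.float64(0.69), np.float64(0.08)], [0, 0, 0]], [[np.float64(0.09), np.float64(0.69), np.float64(-0.04)], [0, 0, 0]], [[np.float64(0.09), np.float64(0.68), np.float64(-0.16)], [0, 0, 0]], [[np.float64(0.09), np.float64(0.64), np.float64(-0.27)], [0, 0, 0]], [[np.float64(0.08), np.float64(0.59), np.float64(-0.38)], [0, 0, 0]], [[np.float64(0.07), np.float64(0.51), np.float64(-0.47)], [0, 0, 0]]]
```

Call:
play_rows([
  [[0, 0, 0], [0, 0, 0]],
  [[0, 0, 0], [0, 0, 0]],
  [[0, 0, 0], [0, 0, 0]],
])

```text
time: 5.03
tool_pos: [568.1, -24.1, 134.7]
tcp_rot: [3.135, 0.0, 1.438]
contact_force: [-0.8, -0.3, 21.0]
grip_width: 6.4
finger_force: 13.8
```

```bash
python3 - <<'E'
from h import *
c=capture('side');t=capture('top');w=capture('wrist')
a=cv2.resize(c['frame'][120:320,220:460],(480,400));b=cv2.resize(t['frame'][130:350,230:430],(364,400))[:,:310]
cv2.imwrite('pics/g1.png',np.hstack([a,b])[...,::-1]); cv2.imwrite('pics/w1.png',w['frame'][...,::-1]); print(get_obs()['grip_width'],w['hand_eye'],w['fov_y'],w['cx'],w['cy'])
E
```

```text
0.816341327935496 [[ 8.77017541e-05 -9.67828767e-01 -2.51609756e-01  6.76739477e+01]
 [ 9.99999988e-01  5.20712921e-05  1.48267934e-04 -7.82034962e-01]
 [-1.30396326e-04 -2.51609766e-01  9.67828760e-01 -1.73532877e+02]
 [ 0.00000000e+00  0.00000000e+00  0.00000000e+00  1.00000000e+00]] 70.84031575885494 320.61186577525416 237.77004778452797
```

View pics/g1.png

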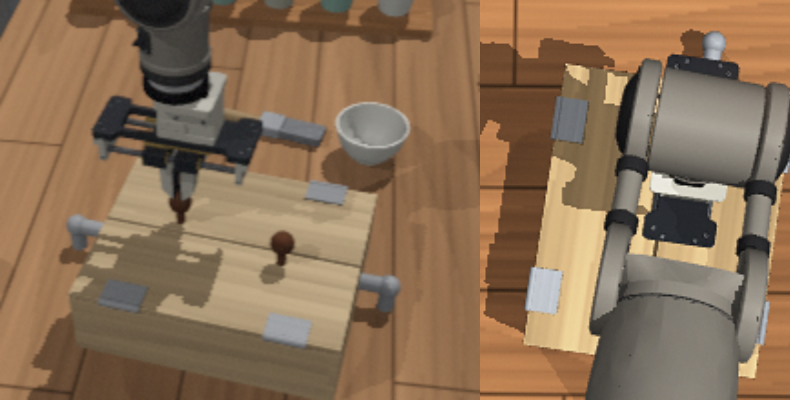

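View pics/w1.png

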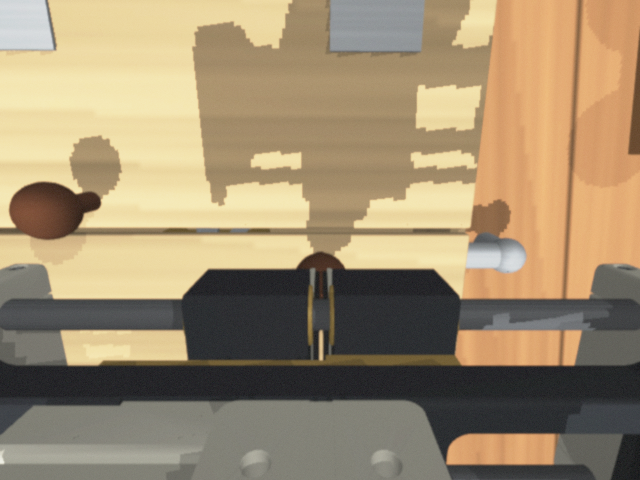

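```bash
python3 - <<'E'
from h import *
o=get_obs(); print({k:np.round(o[k],2) for k in o})
c=capture('side')
p=lambda X:cv2.projectPoints(np.array([X],float),np.array(c['rvec'],float),np.array(c['tvec'],float),K(c),None)[0].ravel()
im=c['frame'][...,::-1].copy()
for X,col in(((566,-23,137),(0,255,0)),((432.5,33,137),(0,255,0)),(np.array(o['tool_pos'])+[0,0,-14],(255,0,0))):
    print(p(X))
s=cv2.resize(im[150:280,260:420],(800,650))[:600]
for X,col in(((566,-23,137),(0,255,0)),((432.5,33,137),(0,255,0)),(np.array(o['tool_pos'])+[0,0,-14],(255,0,0))):
    q=(p(X)-[260,150])*5; cv2.circle(s,tuple(int(v) for v in q),5,col,-1)
cv2.imwrite('pics/g2.png',s)
E
```

```text
{'time': np.float64(5.18), 'joint_positions': array([-0.18,  0.48,  1.52, -0.  ,  1.13, -0.04]), 'dq': array([-0., -0., -0., -0., -0.,  0.]), 'tau': array([ 2.000e-02, -3.829e+01, -1.732e+01,  1.600e-01, -2.500e-01,
       -0.000e+00]), 'tool_pos': array([568.21, -24.05, 135.56]), 'tcp_rot': array([3.13, 0.  , 1.44]), 'contact_force': array([ 0.28,  0.23, 18.68]), 'moment': array([-0.07, -0.04,  0.03]), 'finger_force': np.float64(9.64), 'grip_width': np.float64(0.82)}
[310.2079143  221.34055206]
[361.37511884 242.09644324]
[309.58768244 225.42042591]
```

View pics/g2.png

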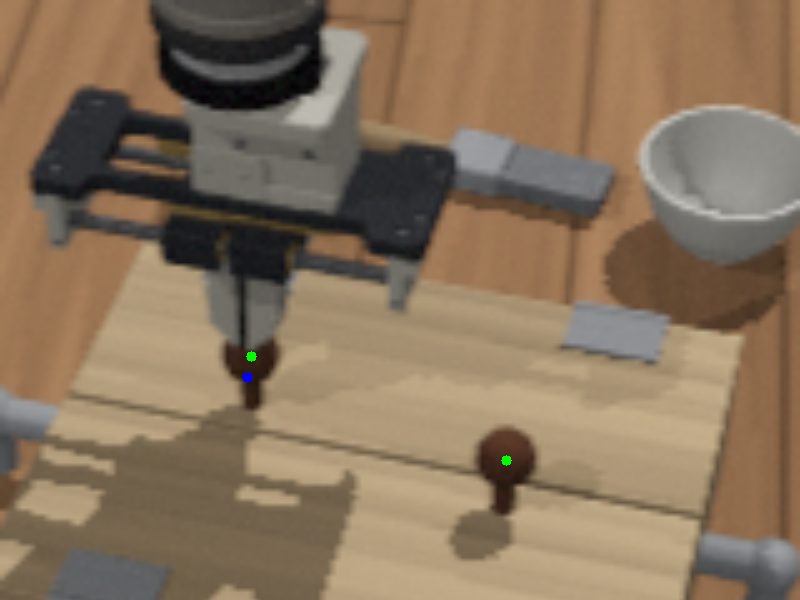

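```bash
python3 -c "
import cv2
a=cv2.imread('pics/w1.png')[235:375,255:390]; cv2.imwrite('pics/z.png',cv2.resize(a,None,fx=4.2,fy=4.2,interpolation=cv2.INTER_CUBIC))"
```

```text
(no output)
```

View pics/z.png

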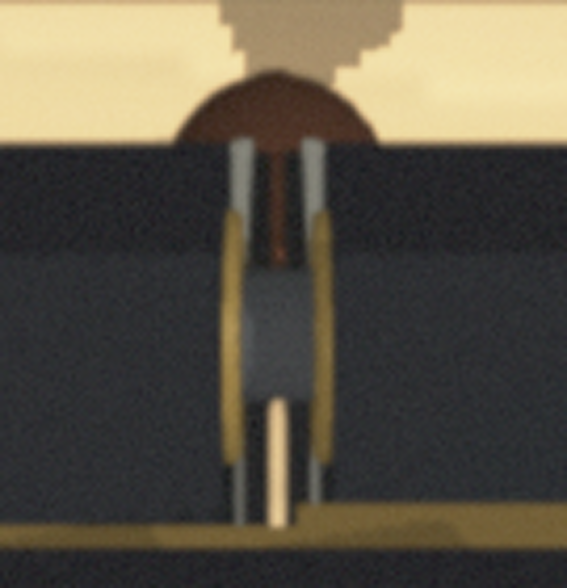

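The fingers closed fully on top of the ball. The tips seem to sit higher relative to the TCP than I assumed, so I'll open and descend in small steps, watching the force.

Call:
play_rows([
  [[0, 0, 0], [0, 0, 0]],
  [[0, 0, 0], [0, 0, 0]],
  [[0, 0, 0], [0, 0, 0]],
  [[0, 0, 0], [0, 0, 0]],
  [[0, 0, 0], [0, 0, 0]],
  [[0, 0, 0], [0, 0, 0]],
  [[0, 0, -0.15], [0, 0, 0]],
  [[0, 0, -0.15], [0, 0, 0]],
  [[0, 0, 0], [0, 0, 0]],
], hand=1)

```text
time: 6.35
tool_pos: [565.5, -23.5, 122.3]
tcp_rot: [-3.14, -0.0, 1.438]
contact_force: [-0.1, 0.7, 0.6]
grip_width: 85.7
finger_force: 0.0
```

Call:
play_rows([
  [[0, 0, -0.1], [0, 0, 0]],
  [[0, 0, -0.1], [0, 0, 0]],
  [[0, 0, 0], [0, 0, 0]],
])

```text
time: 6.72
tool_pos: [565.7, -23.6, 116.7]
tcp_rot: [-3.141, 0.0, 1.438]
contact_force: [-0.7, -0.2, 0.2]
grip_width: 91.9
finger_force: 0.0
```

Call:
play_rows([
  [[0, 0, -0.1], [0, 0, 0]],
  [[0, 0, -0.1], [0, 0, 0]],
  [[0, 0, 0], [0, 0, 0]],
])

```text
time: 7.1
tool_pos: [565.6, -23.5, 110.6]
tcp_rot: [-3.141, -0.0, 1.438]
contact_force: [-0.6, 0.8, -0.6]
grip_width: 91.8
finger_force: 0.0
```

Call:
play_rows([
  [[0, 0, -0.13], [0, 0, 0]],
  [[0, 0, -0.13], [0, 0, 0]],
  [[0, 0, 0], [0, 0, 0]],
])

```text
time: 7.48
tool_pos: [565.5, -23.5, 102.7]
tcp_rot: [-3.141, -0.0, 1.438]
contact_force: [0.4, 0.1, 0.5]
grip_width: 91.7
finger_force: 0.0
```

Call:
play_rows([
  [[0, 0, 0], [0, 0, 0]],
  [[0, 0, 0], [0, 0, 0]],
  [[0, 0, 0], [0, 0, 0]],
  [[0, 0, 0], [0, 0, 0]],
  [[0, 0, 0], [0, 0, 0]],
  [[0, 0, 0], [0, 0, 0]],
  [[0, 0, 0], [0, 0, 0]],
  [[0, 0, 0], [0, 0, 0]],
  [[0, 0, 0], [0, 0, 0]],
  [[0, 0, 0], [0, 0, 0]],
], hand=-1)

```text
time: 8.72
tool_pos: [568.1, -24.1, 103.8]
tcp_rot: [3.136, 0.0, 1.437]
contact_force: [6.0, -1.3, -1.4]
grip_width: 28.5
finger_force: 30.0
```

Call:
play_rows([
  [[-0.04, -0.29, 0.64], [0, 0, 0]],
  [[-0.05, -0.39, 0.58], [0, 0, 0]],
  [[-0.07, -0.49, 0.5], [0, 0, 0]],
  [[-0.08, -0.56, 0.41], [0, 0, 0]],
  [[-0.08, -0.62, 0.31], [0, 0, 0]],
  [[-0.09, -0.67, 0.2], [0, 0, 0]],
])

```text
time: 9.48
tool_pos: [555.7, -114.8, 183.2]
tcp_rot: [3.136, -0.0, 1.438]
contact_force: [10.5, -1.2, -8.7]
grip_width: 28.4
finger_force: 30.0
```

Call:
play_rows([
  [[-0.09, -0.69, 0.08], [0, 0, 0]],
  [[-0.09, -0.69, -0.04], [0, 0, 0]],
  [[-0.09, -0.68, -0.16], [0, 0, 0]],
  [[-0.09, -0.64, -0.27], [0, 0, 0]],
  [[-0.08, -0.59, -0.38], [0, 0, 0]],
  [[-0.07, -0.51, -0.47], [0, 0, 0]],
])

```text
time: 10.22
tool_pos: [540.0, -230.1, 146.0]
tcp_rot: [3.136, 0.002, 1.437]
contact_force: [7.9, -0.3, 0.9]
grip_width: 28.4
finger_force: 30.0
```

Call:
play_rows([
  [[0, 0, 0], [0, 0, 0]],
  [[0, 0, 0], [0, 0, 0]],
  [[0, -0.6, 0.6], [0, 0, 0]],
  [[0, -1, 1], [0, 0, 0]],
  [[0, -0.6, 1], [0, 0, 0]],
  [[0, 0, 1], [0, 0, 0]],
  [[-0.3, 0, 1], [0, 0, 0]],
  [[-1, 1, 0], [0, 0, 0]],
  [[-1, 1, 0], [0, 0, 0]],
], hand=1)

```text
time: 11.35
tool_pos: [468.1, -233.1, 283.0]
tcp_rot: [-3.141, -0.0, 1.438]
contact_force: [-0.4, 0.4, 0.4]
grip_width: 91.7
finger_force: 0.0
```

Call:
play_rows([
  [[-0.13, 0.99, 0], [0, 0, 0]],
  [[-0.13, 0.99, 0], [0, 0, 0]],
  [[-0.13, 0.99, 0], [0, 0, 0]],
  [[-0.13, 0.99, 0], [0, 0, 0]],
  [[-0.13, 0.99, -0.5], [0, 0, 0]],
  [[-0.13, 0.99, -0.5], [0, 0, 0]],
  [[-0.13, 0.99, -0.5], [0, 0, 0]],
  [[-0.13, 0.99, -0.5], [0, 0, 0]],
  [[-0.13, 0.99, -0.5], [0, 0, 0]],
  [[0, 0, 0], [0, 0, 0]],
])

```text
time: 12.6
tool_pos: [432.6, 34.7, 207.3]
tcp_rot: [-3.139, 0.0, 1.441]
contact_force: [0.1, -0.1, 0.6]
grip_width: 92.0
finger_force: 0.0
```

```bash
python3 - <<'E'
from h import *
o=get_obs(); c=capture('side');w=capture('wrist')
print(o['tool_pos'],o['tcp_rot'])
a=cv2.resize(c['frame'][120:320,220:460],(480,400));b=cv2.resize(w['frame'],(320,240));b=np.vstack([b,np.zeros((160,320,3),np.uint8)])
cv2.imwrite('pics/g3.png',np.hstack([a,b])[...,::-1])
p=pinpoint('flap_left_knob','wrist')
if p:
    at=p[0]['at'];print(at,p[0]['p']);f=K(w)
    d=np.array(w['hand_eye'])[:3,:3]@np.linalg.inv(f)@[at[1],at[0],1]; t=np.array(w['hand_eye'])[:3,3]
    import scipy.spatial.transform as S
    R=S.Rotation.from_euler('xyz',o['tcp_rot']).as_matrix(); O=np.array(o['tool_pos'])+R@t; D=R@d; print(O+D*(137-O[2])/D[2])
E
```

```text
[432.58153016  34.72408015 207.33606563] [-3.13862143e+00  5.10700553e-05  1.44106510e+00]
[246.3, 325.4] 0.86
[434.90524004  32.05358574 137.        ]
```

View pics/g3.png

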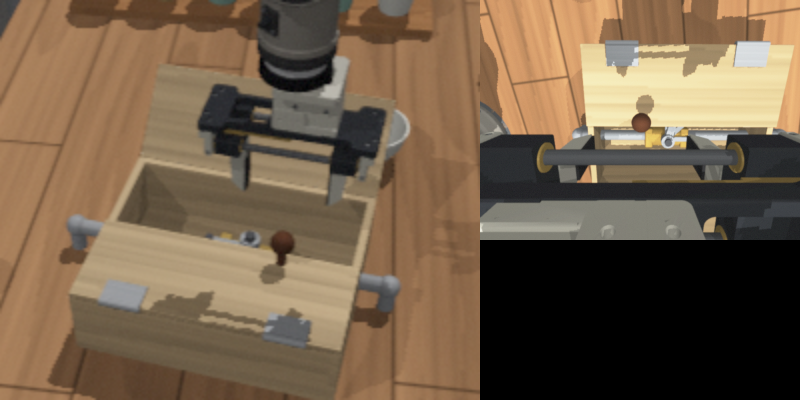

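The right flap is folded back, and the left knob sits centred between the fingers. Next I descend and grip it.

Call:
play_rows([
  [[0.06, -0.07, -0.9], [0, 0, 0]],
  [[0, 0, -0.9], [0, 0, 0]],
  [[0, 0, -0.85], [0, 0, 0]],
  [[0, 0, -0.8], [0, 0, 0]],
])

```text
time: 13.25
tool_pos: [436.5, 29.9, 104.4]
tcp_rot: [3.14, 0.0, 1.436]
contact_force: [0.7, 0.1, 0.7]
grip_width: 91.8
finger_force: 0.0
```

Call:
play_rows([
  [[0, 0, 0], [0, 0, 0]],
  [[0, 0, 0], [0, 0, 0]],
  [[0, 0, 0], [0, 0, 0]],
  [[0, 0, 0], [0, 0, 0]],
  [[0, 0, 0], [0, 0, 0]],
  [[0, 0, 0], [0, 0, 0]],
  [[0, 0, 0], [0, 0, 0]],
  [[0, 0, 0], [0, 0, 0]],
  [[0, 0, 0], [0, 0, 0]],
], hand=-1)

```text
time: 14.38
tool_pos: [434.3, 31.3, 104.5]
tcp_rot: [-3.138, 0.0, 1.438]
contact_force: [-4.8, 1.0, 5.5]
grip_width: 28.0
finger_force: 30.0
```

Call:
play_rows([
  [[0.04, 0.29, 0.64], [0, 0, 0]],
  [[0.05, 0.39, 0.58], [0, 0, 0]],
  [[0.07, 0.49, 0.5], [0, 0, 0]],
  [[0.08, 0.56, 0.41], [0, 0, 0]],
  [[0.08, 0.62, 0.31], [0, 0, 0]],
  [[0.09, 0.67, 0.2], [0, 0, 0]],
  [[0.09, 0.69, 0.08], [0, 0, 0]],
  [[0.09, 0.69, -0.04], [0, 0, 0]],
])

```text
time: 15.38
tool_pos: [452.2, 163.4, 185.2]
tcp_rot: [-3.139, 0.001, 1.438]
contact_force: [-3.6, -1.6, -1.2]
grip_width: 28.7
finger_force: 30.0
```

Call:
play_rows([
  [[0.09, 0.68, -0.16], [0, 0, 0]],
  [[0.09, 0.64, -0.27], [0, 0, 0]],
  [[0.08, 0.59, -0.38], [0, 0, 0]],
  [[0.07, 0.51, -0.47], [0, 0, 0]],
])

```text
time: 15.88
tool_pos: [462.3, 237.3, 146.8]
tcp_rot: [-3.14, -0.001, 1.438]
contact_force: [-4.2, 1.5, 2.1]
grip_width: 28.5
finger_force: 30.0
```

Call:
play_rows([
  [[0, 0, 0], [0, 0, 0]],
  [[0, 0, 0], [0, 0, 0]],
  [[0, 0.6, 0.6], [0, 0, 0]],
  [[0, 1, 1], [0, 0, 0]],
  [[0, 0.6, 1], [0, 0, 0]],
  [[0, 0, 1], [0, 0, 0]],
  [[0, 0, 1], [0, 0, 0]],
  [[0, 0, 1], [0, 0, 0]],
  [[0, 0, 0.5], [0, 0, 0]],
  [[0, 0, 0], [0, 0, 0]],
], hand=1)

```text
time: 17.12
tool_pos: [464.1, 301.2, 331.0]
tcp_rot: [3.139, -0.001, 1.437]
contact_force: [0.1, -0.0, -0.2]
grip_width: 91.9
finger_force: 0.0
```

Both knobs are released. Now I look at the open box and locate the lever.

```bash
python3 - <<'E'
from h import *
np.set_printoptions(precision=1,suppress=True)
C={n:capture(n) for n in('side','top')}
for q,z in (('lever_grip',74),('valve',8),('lever',74),('flap_left_knob',0),('flap_right_knob',0)):
    r={n:pinpoint(q,n)[:1] for n in C} 
    print(q,[(n,x[0]['at'],round(x[0]['p'],2),atz(C[n],x[0]['at'],z)) for n,x in r.items() if x], tri([ray(C[n],r[n][0]['at']) for n in C]) if all(r.values()) else '')
a=cv2.resize(C['side']['frame'][150:330,230:430],(444,400));b=cv2.resize(C['top']['frame'][150:350,240:420],(360,400))[:,:356]
cv2.imwrite('pics/g4.png',np.hstack([a,b])[...,::-1])
E
```

```text
lever_grip [('side', [261.0, 330.3], 0.69, array([505.8,  47.1,  74. ])), ('top', [245.7, 304.4], 0.89, array([509. ,  54.7,  74. ]))] [506.8  54.4  82. ]
valve [('side', [256.3, 344.2], 0.85, array([478.2, -33.9,   8. ])), ('top', [264.9, 341.1], 0.85, array([468.4, -27.9,   8. ]))] [473.  -27.1  15.9]Traceback (most recent call last):
  File "<stdin>", line 5, in <module>
ValueError: it knows: bowl, box, brush, cup, flap_left_hinge, flap_left_knob, flap_right_hinge, flap_right_knob, jar, lever_grip, valve
```

```bash
python3 - <<'E'
from h import *
np.set_printoptions(precision=1,suppress=True)
C={n:capture(n) for n in('side','top')}
a=cv2.resize(C['side']['frame'][150:330,230:430],(400,360));b=cv2.resize(C['top']['frame'][190:310,265:385],(600,600),interpolation=cv2.INTER_CUBIC)
cv2.imwrite('pics/g4.png',np.hstack([np.vstack([a,np.zeros((240,400,3),np.uint8)])[:,100:300],b])[...,::-1])
for at in ((264.9,341.1),(230,320)): print(atz(C['top'],at,74))
E
```

```text
[468.4 -24.8  74. ]
[543.2  21.4  74. ]
```

View pics/g4.png

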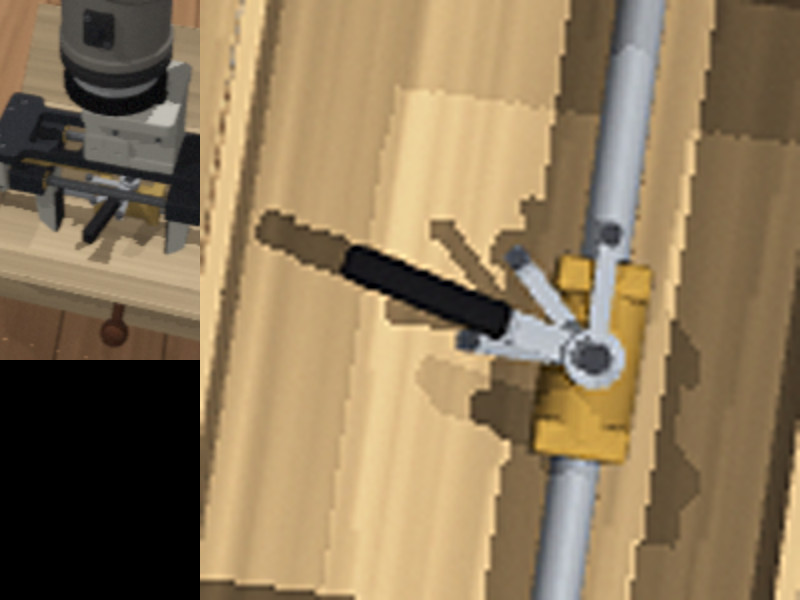

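The top crop shows the lever about 0.2 rad open and pointing left. The pivot is near full-image (343.6,261.4), world (476,-30). The half stud is at crop (517,257), which agrees with 45°. Next I move above the grip, turned perpendicular to the lever.

Call:
play_rows([
  [[0.155, -0.93, 0], [0, 0, -0.8]],
  [[0.155, -0.93, 0], [0, 0, -0.76]],
  [[0.155, -0.93, 0], [0, 0, 0]],
  [[0.155, -0.93, 0], [0, 0, 0]],
  [[0.155, -0.93, 0], [0, 0, 0]],
  [[0.155, -0.93, 0], [0, 0, 0]],
  [[0.155, -0.93, -1], [0, 0, 0]],
  [[0.155, -0.93, -1], [0, 0, 0]],
  [[0.155, -0.93, -1], [0, 0, 0]],
  [[0, 0, -1], [0, 0, 0]],
  [[0, 0, -1], [0, 0, 0]],
  [[0, 0, -0.9], [0, 0, 0]],
], hand=0.2)

```text
time: 19.02
tool_pos: [505.1, 50.4, 151.4]
tcp_rot: [-3.141, 0.0, 1.22]
contact_force: [0.0, -0.2, 0.9]
grip_width: 55.1
finger_force: 0.0
```

```bash
python3 - <<'E'
from h import *
import scipy.spatial.transform as S
o=get_obs(); w=capture('wrist'); H=np.array(w['hand_eye']); R=S.Rotation.from_euler('xyz',o['tcp_rot']).as_matrix(); T=np.array(o['tool_pos'])
print(T,o['tcp_rot'],o['grip_width'])
p=pinpoint('lever_grip','wrist'); v=pinpoint('valve','wrist')
for x,z in((p,74),(v,8)):
    for q in x[:1]:
        at=q['at']; O=T+R@H[:3,3]; D=R@H[:3,:3]@np.linalg.inv(K(w))@[at[1],at[0],1]; print(at,q['p'],O+D*(z-O[2])/D[2])
im=w['frame'][...,::-1].copy()
for X in((476,-30,84),(506,49.5,84)):
    c=H[:3,:3].T@(R.T@(np.array(X)-T)-H[:3,3]); u=K(w)@c; print(u[:2]/u[2]); cv2.circle(im,tuple(int(k) for k in u[:2]/u[2]),4,(0,255,0),-1)
cv2.imwrite('pics/w5.png',im)
E
```

```text
[505.13850764  50.39037997 151.40783813] [-3.14108987e+00  1.88535411e-04  1.21950956e+00] 55.13232136673229
[239.8, 327.8] 0.58 [509.78262226  49.37226453  74.        ]
[305.6, 322.5] 0.72 [476.32931078 -31.37088972   8.        ]
[321.99136565 346.39261728]
[323.21410288 244.81142784]
```

View pics/w5.png

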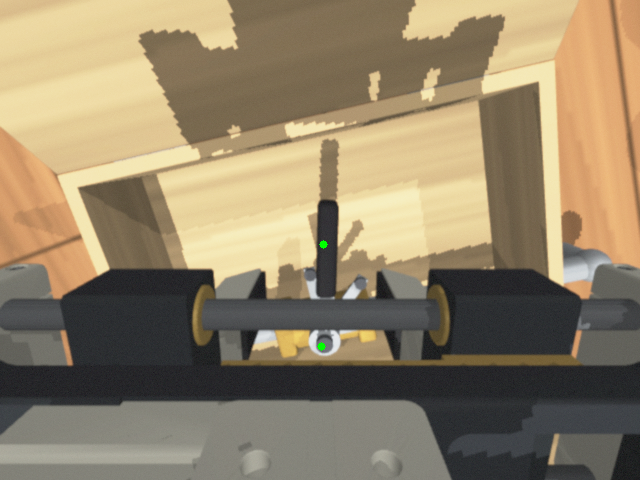

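The pivot prediction sits on the pivot, and the grip lies about 3 mm to the right of my mark. I correct for that, descend and close.

Call:
play_rows([
  [[0.1, -0.03, -0.9], [0, 0, 0]],
  [[0, 0, -0.9], [0, 0, 0]],
  [[0, 0, -0.9], [0, 0, 0]],
  [[0, 0, -0.5], [0, 0, 0]],
  [[0, 0, -0.5], [0, 0, 0]],
  [[0, 0, 0], [0, 0, 0]],
])

```text
time: 19.92
tool_pos: [508.2, 49.7, 41.3]
tcp_rot: [-3.141, 0.0, 1.22]
contact_force: [0.4, -0.1, -0.2]
grip_width: 54.9
finger_force: 0.0
```

Call:
play_rows([
  [[0, 0, 0], [0, 0, 0]],
  [[0, 0, 0], [0, 0, 0]],
  [[0, 0, 0], [0, 0, 0]],
  [[0, 0, 0], [0, 0, 0]],
  [[0, 0, 0], [0, 0, 0]],
  [[0, 0, 0], [0, 0, 0]],
  [[0, 0, 0], [0, 0, 0]],
], hand=-1)

```text
time: 20.8
tool_pos: [508.7, 49.6, 41.9]
tcp_rot: [3.141, -0.0, 1.22]
contact_force: [1.1, 0.8, 2.1]
grip_width: 15.8
finger_force: 30.0
```

Call:
play_rows([
  [[0.23, -0.11, 0], [0, 0, -0.68]],
  [[0.22, -0.13, 0], [0, 0, -0.68]],
  [[0.21, -0.15, 0], [0, 0, -0.68]],
  [[0.2, -0.16, 0], [0, 0, -0.68]],
  [[0.18, -0.18, 0], [0, 0, -0.68]],
  [[0.17, -0.19, 0], [0, 0, -0.67]],
  [[0, 0, 0], [0, 0, 0]],
  [[0, 0, 0], [0, 0, 0]],
  [[0, 0, 0], [0, 0, 0]],
])

```text
time: 21.92
tool_pos: [546.6, 21.6, 41.9]
tcp_rot: [3.138, -0.003, 0.652]
contact_force: [6.7, -1.4, -1.3]
grip_width: 15.9
finger_force: 30.0
```

Call:
play_rows([
  [[0, 0, 0], [0, 0, 0]],
  [[0, 0, 0], [0, 0, 0]],
  [[0, 0, 0], [0, 0, 0]],
  [[0, 0, 0], [0, 0, 0]],
  [[0, 0, 1], [0, 0, 0]],
  [[0, 0, 1], [0, 0, 0]],
  [[0, 0, 1], [0, 0, 0]],
  [[0, 0, 1], [0, 0, 0]],
  [[0, 0, 1], [0, 0, 0]],
  [[0, 0, 0], [0, 0, 0]],
], hand=0.1)

```text
time: 23.18
tool_pos: [545.9, 22.0, 194.0]
tcp_rot: [3.138, -0.004, 0.652]
contact_force: [-0.6, 0.0, -0.3]
grip_width: 50.2
finger_force: 0.0
```

```bash
python3 - <<'E'
from h import *
o=get_obs(); w=capture('wrist'); s=capture('side'); print(o['tool_pos'],o['tcp_rot'],o['contact_force'])
cv2.imwrite('pics/f.png',np.hstack([cv2.resize(w['frame'],(480,360)),cv2.resize(s['frame'][120:420,180:447],(320,360))])[...,::-1])
for n in('cup','jar','bowl','brush'): p=pinpoint(n,'side'); print(n,p[0]['at'] if p else None)
E
```

```text
[545.92338639  21.96916112 193.96350751] [ 3.13814069 -0.003629    0.65167857] [-0.61427565  0.02293046 -0.28448316]
cup [383.5, 349.9]
jar [382.7, 280.1]
bowl [196.7, 404.5]
brush None
```

View pics/f.png

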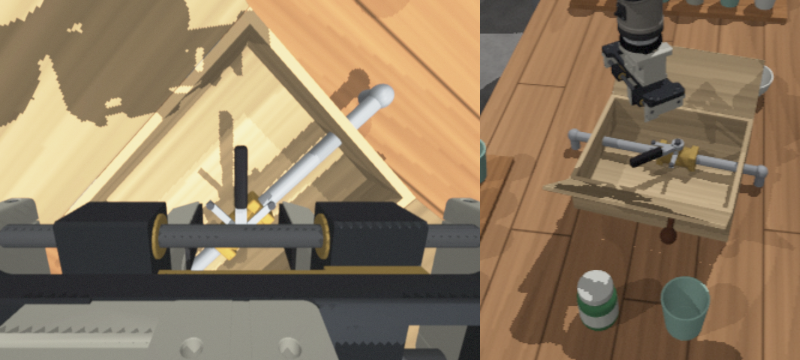

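The lever lies over the middle stud, at 45° to the pipe. Both flaps are folded back, the bystanders are in place, and the arm is clear.

```bash
python3 -c "
from plant import bot
print(bot.close_job())"
```

```text
the job is handed in; nothing more can be done
None
```

I handed the job in with both flaps folded right back, the lever over the half-open stud and the arm clear; cup, bowl and jar showed no movement, the brush wasn't re-measured at the end, and no verdict came back.

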